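# Put four mixed-up bench tools back on their own parking boards

## Task

The tape roll, the tapping block, the sanding block and the wrench lie on one another's parking boards. Put each on the board cut to its own outline (roll: round, tapping block: long and straight, sanding block: short rectangle, wrench: dog-bone), lying flat, centred on the board and lined up with it, either way round; the bare rubber mat is free to park things on meanwhile. Do not shift the tape measure.

Things in the scene. Friction and masses are not known exactly. Their poses are not given: they have to be found in the camera images.
- tape_roll: roll of cream masking tape lying flat: outer diameter 98 mm, round bore about 56 mm, 25 mm high, about 0.14 kg. Can be taken by its wall, one finger in the bore (wall 20 mm thick, its middle 39 mm from the centre). Its home is round_board. Loose. Origin at the centre of its underside, z up.
- tapping_block: off-white plastic tapping block, a long bar 46 mm wide (along its x) x 200 mm long (along its y) x 34 mm high, its middle part (96 mm of the length, where it is taken) only 26 mm high, about 0.3 kg. Its home is long_board. Loose. Origin at the centre of its underside, z up.
- sanding_block: brown sanding block of cork wrapped in abrasive, 62 mm wide (x; the grip is 60 mm) x 106 mm long (y) x 34 mm high, about 0.12 kg. Its home is short_board. Loose. Origin at the centre of its underside, z up.
- wrench: steel combination wrench lying flat, 33 mm wide (x) x 180 mm long (y) x 10 mm high; straight shank 13 to 16 mm wide between an open head and a ring head, about 0.13 kg. Taken by the middle of the shank, its top is 8 mm above what it lies on. Its home is bone_board. Loose. Origin at the centre of its 33 x 180 mm outline, on the underside, z up.
- round_board: grey round parking board, 132 mm diameter, with a dark ring inlaid in its top: the home of the tape roll. Fixed to the bench, 8 mm thick, all of it flat and without walls. Origin at the centre of its underside, z up.
- long_board: grey straight-sided long parking board, 76 mm (x) x 230 mm (y), with a long dark rectangle inlaid: the home of the tapping block, which lies along the board's y. Fixed to the bench, 8 mm thick, all of it flat and without walls. Origin at the centre of its underside, z up.
- short_board: grey short rectangular parking board, 92 mm (x) x 136 mm (y), with a dark rectangle inlaid: the home of the sanding block, which lies along the board's y. Fixed to the bench, 8 mm thick, all of it flat and without walls. Origin at the centre of its underside, z up.
- bone_board: grey dog-bone parking board, 218 mm long (y): a waist 34 mm wide between two round ends of 66 mm diameter, with a dark dog-bone inlaid: the home of the wrench, which lies along the board's y. Fixed to the bench, 8 mm thick, all of it flat and without walls. Origin at the centre of its underside, z up.
- mat: bare square mat of black ribbed rubber, 150 x 150 mm, 4 mm thick, fixed to the bench; empty at the start, free to put things down on (long things may overhang it). Origin at the centre of its underside, z up.
- tape_measure: yellow and black tape measure standing on edge at the back of the work, 41 mm (x) x 89 mm (y) x 70 mm high. A bystander, not to be moved. Loose. Origin at the centre of its underside.
Things that resemble listed ones, but are neither listed nor needed, are in the scene too. Leave any red look-alike of the sanding_block alone.

How it is judged:
At the end, for the whole second after the job is handed in: Each of the four things rests flat on its own board, within 12 mm of its centre in plan and not tilted over 0.09 rad; the three long ones are within 0.17 rad of the board's long axis, either way round; underside within 3.5 mm of the board's top; all at rest (horizontal distance between tape_roll and round_board below 0.012 m and z of tape_roll in the frame of round_board between 0.0045 and 0.0115 m and angle between each of tape_roll, tapping_block, sanding_block, wrench's own z axis and vertical below 0.09 rad and linear speed of each of tape_roll, tapping_block, sanding_block, wrench below 0.02 m/s and angular speed of each of tape_roll, tapping_block, sanding_block, wrench below 0.2 rad/s and horizontal distance between tapping_block and long_board below 0.012 m and z of tapping_block in the frame of long_board between 0.0045 and 0.0115 m and angle between the y axis of tapping_block and the y axis of long_board, either way round below 0.17 rad and horizontal distance between sanding_block and short_board below 0.012 m and z of sanding_block in the frame of short_board between 0.0045 and 0.0115 m and angle between the y axis of sanding_block and the y axis of short_board, either way round below 0.17 rad and horizontal distance between wrench and bone_board below 0.012 m and z of wrench in the frame of bone_board between 0.0045 and 0.0115 m and angle between the y axis of wrench and the y axis of bone_board, either way round below 0.17 rad); the robot touches nothing.
It fails at once if the tape measure was shifted by more than 15 mm (distance of tape_measure from where it was at the start of the episode above 0.015 m).
It also fails if it takes over 138 s, if anything falls off the work surface, if the arm or the gripper's body presses on something with over 40 N, if the wrist force passes 120 N, or if a joint passes its speed limit or range.

## Robot

A 6-joint arm with a two-finger parallel gripper is mounted at the origin on a cart in front of the work surface, level with it; the furniture and walls round the work are solid. World frame = base frame: x ahead of the robot, y to its left, z up, the work surface at z = 0. Lengths are in m, angles in rad, forces in N, time in s.
With the tool pointing down it reaches from about 0.375 to 0.9 m from the base axis. Payload 3.1 kg.
Tool frame: the origin (TCP) lies midway between the tips of the shut fingers; the grasp point (between the pads) lies 19 mm behind it; z points along the fingers, y is the line along which they close (so a half turn about z gives the same grasp; the last joint's range is limited). The gripper opens to 85 mm and grips with 20 to 120 N. Pads are 22 mm wide; open, the fingers measure 114 mm over their backs; the gripper's body (76 mm by 85 mm) begins 54 mm behind the grasp point. The pads swing forward as they close: fully open they stand 13 mm farther back than shut.
Start: joints at [0.968, 0.527, 1.433, -0, 1.181, -0.178], TCP at [0.258, 0.569, 0.231] pointing down, gripper open.
Joint ranges: [-3.08, 3.08], [-0.75, 2.2], [0.22, 2.44], [-1.43, 4.57], [0, 2.65], [-2.85, 2.85]. Speed limits (rad/s): [2.79, 2.79, 3.14, 3.14, 3.14, 3.14].

## Interface

Orientations are given as a unit quaternion [x, y, z, w].
In Python, from station import manip gives the robot as it stands.
- The arm moves only by the tool drive_tool, never from a script. Its argument "motion" is a list that holds one entry, the list of rows, each a list of 5 numbers: the finger opening in mm, from 0 to 85.4, then the shift along the tool's x, y, z in units of 30 mm (1.0 is 30 mm), then the turn about the tool's z in units of 8 degrees (1.0 is 8 degrees). In form: [[[fingers, x, y, z, yaw], ...]]. A call has 1 to 10 rows; each row is the pose to reach, as a shift and turn from the pose commanded when the call began, along the tool's axes at that moment; what a row does not reach only later rows make up. A row lasts 1/10 s, in which the tool goes at most 50 mm and 8.59 degrees, less where a joint would pass 70% of its speed; a pose out of reach is approached as far as the arm can. A call with a gripper value outside its range is refused whole. The fingers move at their own pace and stop on an object; "squeeze" is the grip in N (left out, the last holds). Time passes only in rows, so rows that repeat a pose let the fingers close. It gives the time, the measured TCP pose, the force, the opening and the grip force at its end, in the units of the state.
- manip.sense(): the state, without advancing time (a new reading comes with each control period).
- manip.snapshot(name): name is "scene" or "top"; returns the picture (400x640x3 uint8, red, green, blue); there is no depth.
- manip.camera_model(name): a dict with "fov_y" (degrees; the focal length in pixels is half the picture's height over the tangent of half this angle, whatever the lens; pixels are square), "cx", "cy" (the principal point, pixels), "origin" and "orientation" of the camera in the world. Camera axes: x right, y up, looking along -z (the intrinsics and any distortion apply to the point x, -y, -z); pixel columns grow to the right and rows downward; lengths in m; the calibration is good to about 2 mm. A picture is of the moment at which its call begins. camera_model takes no time and is no camera call.
- manip.sign_off(): hands the job in; it is judged then, once.
The state is a dict: "t": time; "q": joint angles; "qd": joint speeds; "tau": joint torques, N m; "tcp_pos": TCP position; "tool_rot": TCP orientation; "force": force on the tool from outside, world axes, zero at the start; "ft_torque": the same for the moment, N m; "finger_gap": opening from 0.0 (shut) to 1.0 (fully open); "gripper_force": force on a finger pad.
Only numpy, scipy, OpenCV 4.12 (cv2) and the standard library are available. Lean on these libraries where they do the work, as an engineer would, in place of code of your own. Each camera call takes 0.05 s, during which the arm holds its last target. There are 200 camera calls.

## Working session

There is one attempt and no reset: what is moved stays moved. The work goes in short steps, Python scripts to look and compute and a tool call to move; the robot and the scene stay as the last step left them, time stands still between calls to the robot, and variables do not carry over. Pictures are saved under pics/ and viewed, at most 14 in all, crops included, and the job is handed in when it is done.

Besides the shell and the picture viewer there is one more tool, called after "Call:" by a JSON object that holds its "method" and its "body", one argument or row to a line. drive_tool: Moves the arm, as the interface text tells. Its arguments: {"type":"object","properties":{"motion":{"type":"array","items":{"type":"array","items":{"type":"array","items":{"type":"number"}}}},"squeeze":{"type":"number"}},"required":["motion"]}

```bash
mkdir -p pics; python3 - <<'E'
from station import manip
import cv2
for n in("top","scene"):
    cv2.imwrite(f"pics/{n}0.png",manip.snapshot(n)[:,:,::-1]); print(manip.camera_model(n))
s=manip.sense(); print(s)
E
```

```text
{'fov_y': 55.981615761426525, 'cx': 313.24351257405266, 'cy': 202.2981803745894, 'origin': array([ 4.75752720e-01, -1.77052793e-05,  1.27165693e+00]), 'orientation': array([-0.04801447,  0.0466487 ,  0.71497341, -0.69593932])}
{'fov_y': 48.40632451418058, 'cx': 323.7013020588202, 'cy': 206.8301216151774, 'origin': array([ 0.21209547, -0.84569929,  0.91139086]), 'orientation': array([ 0.38925377, -0.08864695, -0.20847936,  0.89283794])}
{'t': 0.1, 'q': array([ 9.67477324e-01,  5.28350057e-01,  1.43380326e+00, -1.76914873e-05,
        1.18139843e+00, -1.78476001e-01]), 'qd': array([ 0.00196721, -0.00282576, -0.00044263,  0.00065128, -0.00109248,
        0.00196097]), 'tau': array([-3.64418302e-04, -4.43305957e+01, -1.78585374e+01, -2.51581214e-04,
        3.90310830e-03, -3.09403649e-07]), 'tcp_pos': array([0.25719582, 0.56890553, 0.23043644]), 'tool_rot': array([ 2.10824197e-01,  9.77523503e-01, -9.08772650e-04, -3.65661617e-04]), 'force': array([-0.27809506, -0.25507878,  0.08716709]), 'ft_torque': array([-0.01932718, -0.03217765, -0.03561558]), 'gripper_force': 0.0, 'finger_gap': 1.001356397464955}
```

View pics/top0.png

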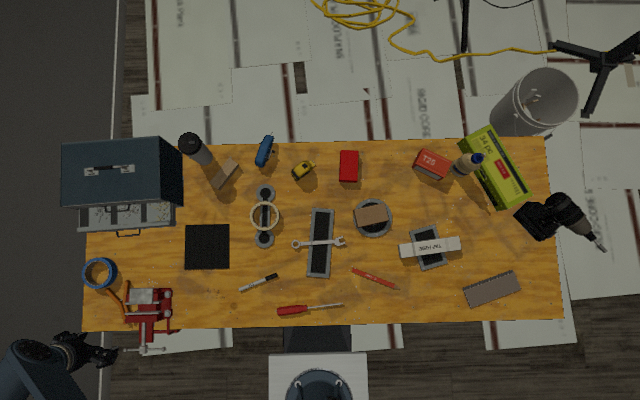

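View pics/scene0.png

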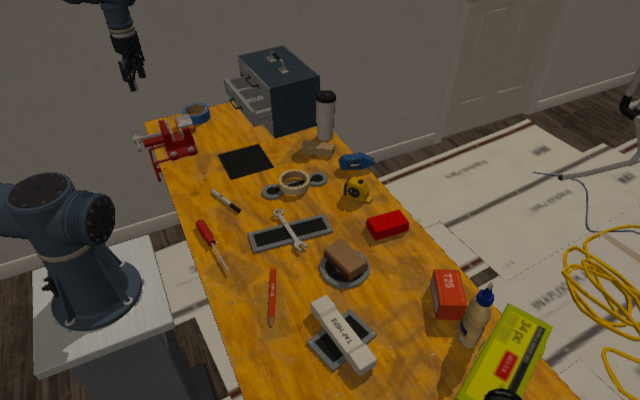

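Candidates in the top view:
- **Tape roll:** cream (265,215), not the blue roll (98,272).
- **Sanding block:** brown (372,214), not the red (349,165), wood (225,173) or grey bar (492,289).
- **Tapping block:** white (430,245).
- **Wrench:** (319,242).
- **Tape measure:** (303,169).

I'll check these choices in close crops.

```bash
cat > h.py <<'E'
import numpy as np, cv2
from scipy.spatial.transform import Rotation as R
from station import manip
def crop(name,x0,y0,w,h,s,out,src=None):
    im=cv2.imread(src) if src else manip.snapshot(name)[:,:,::-1]
    c=cv2.resize(im[y0:y0+h,x0:x0+w],None,fx=s,fy=s,interpolation=cv2.INTER_CUBIC)
    c=cv2.convertScaleAbs(c,alpha=1.5)
    for i in range(0,w,10):
        L=14 if i%20==0 else 6
        cv2.line(c,(i*s,0),(i*s,L),(0,255,0),1)
        if i%20==0: cv2.putText(c,str(x0+i),(i*s+2,12),0,.4,(0,255,0),1)
    for i in range(0,h,10):
        cv2.line(c,(0,i*s),(8,i*s),(0,255,0),1)
        if i%20==0: cv2.putText(c,str(y0+i),(2,i*s+12),0,.4,(0,255,0),1)
    cv2.imwrite(out,c)
def world(name,px,z):
    m=manip.camera_model(name); f=200/np.tan(np.radians(m['fov_y']/2))
    u,v=px; d=R.from_quat(m['orientation']).apply([(u-m['cx'])/f,-(v-m['cy'])/f,-1])
    o=np.array(m['origin']); return (o+d*(z-o[2])/d[2])[:2]
def pix(name,p):
    m=manip.camera_model(name); f=200/np.tan(np.radians(m['fov_y']/2))
    c=R.from_quat(m['orientation']).inv().apply(np.array(p)-m['origin'])
    return m['cx']-f*c[0]/c[2], m['cy']+f*c[1]/c[2]
def plan(x,y,z,ang=None):
    """units from current pose to world target, ang = desired direction (rad) of tool y (mod pi)"""
    s=manip.sense(); r=R.from_quat(s['tool_rot']); 
    d=r.inv().apply(np.array([x,y,z])-s['tcp_pos'])/.03
    M=r.as_matrix(); a=np.arctan2(M[1,1],M[0,1]); t=0
    if ang is not None: t=-((ang-a+np.pi/2)%np.pi-np.pi/2)
    print('shift',d.round(2),'yaw',round(np.degrees(t)/8,2),'tcp',s['tcp_pos'].round(4),'ya',round(a,3),'q6',round(s['q'][5],2),'t',round(s['t'],2),'gap',round(s['finger_gap'],3),round(s['gripper_force'],1))
E
python3 - <<'E'
from h import *
crop('top',180,175,160,110,5,'pics/c1.png','pics/top0.png')
crop('top',320,185,160,100,5,'pics/c2.png','pics/top0.png')
for p in [(0,0,0),(.3,0,0),(.5,.2,0),(.5,-.3,0)]: print(p,pix('top',p))
E
```

```text
(0, 0, 0) (np.float64(318.72705593635595), np.float64(403.8942913564997))
(0.3, 0, 0) (np.float64(316.1099374753172), np.float64(306.93773974871476))
(0.5, 0.2, 0) (np.float64(254.91692536867902), np.float64(247.32346292850613))
(0.5, -0.3, 0) (np.float64(403.7726014577616), np.float64(243.30732247462015))
```

View pics/c1.png

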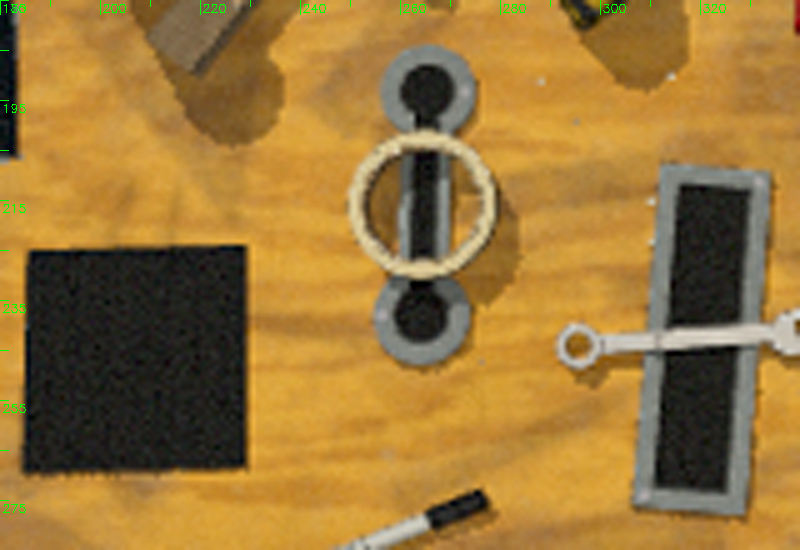

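View pics/c2.png

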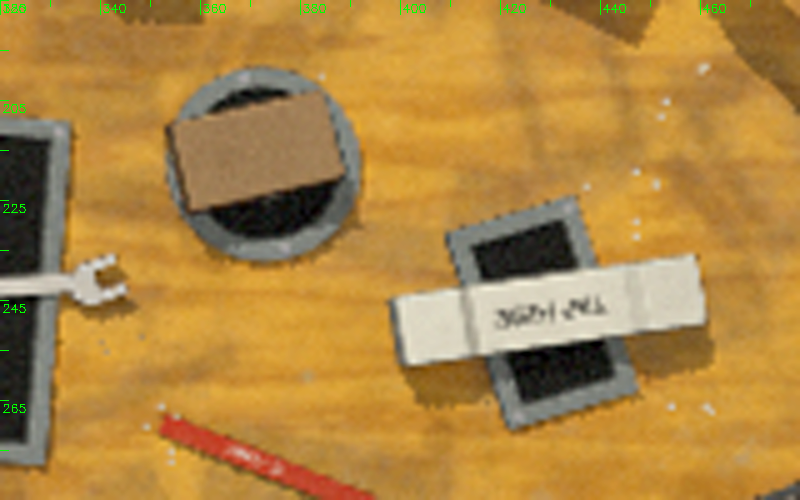

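Choices confirmed. The cream roll is at (264.6,216) on the dog-bone board and the wrench lies across the long board. The brown sanding block is on the round board, and the "TAP HERE" bar is on the short board.

```bash
cat > m.py <<'E'
from h import *
def W(l,z): return np.array([world('top',np.array(p)-.4,z) for p in l])
def rect(n,l,z):
    w=W(l,z); c=w.mean(0); e=[np.linalg.norm(w[i]-w[(i+1)%4])*1e3 for i in range(4)]
    # long axis
    a=w[1]-w[0]+w[2]-w[3]; b=w[2]-w[1]+w[3]-w[0]
    v=a if np.linalg.norm(a)>np.linalg.norm(b) else b
    print(n,c.round(4),'edges',np.round(e,1),'longang',round(np.arctan2(v[1],v[0])%np.pi,3))
rect('long',[(312,208),(334.2,209.4),(329.4,278),(306.8,276.6)],.008)
rect('mat',[(185.6,225.4),(229.2,224.4),(229.4,268.6),(184.4,269.4)],.004)
rect('sand',[(354.4,210.2),(384.4,203.4),(388.8,220),(358,227.2)],.042)
rect('tap',[(399.4,244.8),(459.4,236.2),(461.4,249.4),(400.8,258.2)],.042)
rect('short',[(409.2,232),(435.2,224.4),(447.4,262.4),(422.4,271.2)],.008)
b=W([(265.8,193.4),(264.4,238.6)],.008); d=b[0]-b[1]; print('bone',b.mean(0),np.linalg.norm(d),np.arctan2(d[1],d[0])%np.pi)
w=W([(291.2,244.4),(345.2,240.6)],.015); d=w[0]-w[1]; print('wrench',w.mean(0),np.linalg.norm(d),np.arctan2(d[1],d[0])%np.pi)
w=W([(295.6,244.2),(330,242.2)],.015); d=w[0]-w[1]; print('wr ax',np.arctan2(d[1],d[0])%np.pi)
print('roll',W([(264.6,216.)],.033),'d',np.ptp(W([(249.8,216),(279.4,216)],.033)[:,1]),'round',W([(372.8,217.8)],.008),'d',np.ptp(W([(353.2,217.8),(392.4,217.8)],.008)[:,1]))
plan(.35,.35,.25)
E
python3 m.py
```

```text
long [ 0.511  -0.0196] edges [ 75.2 228.5  74.7 228.7] longang 3.039
mat [0.5074 0.3607] edges [147.3 147.2 149.7 146.4] longang 1.564
sand [ 0.5951 -0.1882] edges [101.6  56.4 103.9  57. ] longang 1.77
tap [ 0.4859 -0.374 ] edges [197.9  42.8 199.   43.1] longang 1.686
short [ 0.4856 -0.3784] edges [ 91.7 130.8  88.6 135.1] longang 0.256
bone [0.60589269 0.16505991] 0.15318273711138272 3.101241877164713
wrench [ 0.51135343 -0.01146177] 0.17985495099869242 1.6138500711985617
wr ax 1.6017295854808684
roll [[0.60275889 0.16347232]] d 0.09791135204331478 round [[ 0.58935289 -0.19767392]] d 0.13191444859735268
shift [-5.83 -5.37 -0.64] yaw 0.0 tcp [0.2572 0.5689 0.2304] ya 1.146 q6 -0.18 t 0.1 gap 1.001 0.0
```

```bash
python3 -c "
from h import *
plan(.603,.2025,.23,1.571)"
```

```text
shift [-15.54  -6.38   0.02] yaw -3.04 tcp [0.2572 0.5689 0.2304] ya 1.146 q6 -0.18 t 0.1 gap 1.001 0.0
```

Call:
{"method": "drive_tool", "body": {
  "motion": [
    [[44,-1.5,-0.6,0,-0.5],[44,-3,-1.3,0,-1],[44,-4.5,-1.9,0,-1.5],[44,-6,-2.5,0,-2],[44,-7.5,-3.1,0,-2.5],[44,-9,-3.7,0,-3.04],[44,-10.5,-4.3,0,-3.04],[44,-12,-4.9,0,-3.04],[44,-13.5,-5.5,0,-3.04],[44,-15,-6.2,0,-3.04]]
  ],
  "squeeze": 60
}}

```text
t: 1.1
tcp_pos: [0.5919, 0.213, 0.2309]
tool_rot: [0.0, 1.0, 0.0, -0.0]
force: [0.2, 1.1, 0.6]
finger_gap: 0.516
gripper_force: 0.0
```

```bash
python3 -c "
from h import *
plan(.603,.2025,.07,1.571)"
```

```text
shift [-0.38 -0.35  5.36] yaw -0.0 tcp [0.5919 0.213  0.2309] ya 1.57 q6 -1.4 t 1.1 gap 0.516 0.0
```

Call:
{"method": "drive_tool", "body": {
  "motion": [
    [[44,-0.38,-0.35,1,0],[44,-0.38,-0.35,2.2,0],[44,-0.38,-0.35,3.4,0],[44,-0.38,-0.35,4.6,0],[44,-0.38,-0.35,5.6,0],[44,-0.38,-0.35,6.4,0],[44,-0.38,-0.35,6.9,0],[44,-0.38,-0.35,7.2,0],[44,-0.38,-0.35,7.25,0],[44,-0.38,-0.35,7.25,0]]
  ]
}}

```text
t: 2.1
tcp_pos: [0.6029, 0.2042, 0.0144]
tool_rot: [0.0, 1.0, 0.0, 0.001]
force: [0.2, -0.3, -0.1]
finger_gap: 0.515
gripper_force: 0.0
```

Call:
{"method": "drive_tool", "body": {
  "motion": [
    [[0,0,0,0,0],[0,0,0,0,0],[0,0,0,0,0],[0,0,0,0,0],[0,0,0,0,0],[0,0,0,0,0],[0,0,0,0,0],[0,0,0,0,0]]
  ]
}}

```text
t: 2.9
tcp_pos: [0.6028, 0.2042, 0.0151]
tool_rot: [0.0, 1.0, 0.0, 0.001]
force: [-1.5, 0.6, 6.4]
finger_gap: 0.125
gripper_force: 57.5
```

Call:
{"method": "drive_tool", "body": {
  "motion": [
    [[0,0,0,-0.3,0],[0,0,0,-0.8,0],[0,0,0,-1.5,0],[0,0,0,-2.2,0],[0,0,0,-2.8,0],[0,0,0,-3,0]]
  ]
}}

```text
t: 3.5
tcp_pos: [0.6038, 0.2043, 0.1068]
tool_rot: [0.0, 1.0, 0.0, 0.002]
force: [-0.1, 0.1, -1.0]
finger_gap: 0.117
gripper_force: 57.1
```

```bash
python3 -c "
from h import *
plan(.5074,.3607+.039,.1,1.571)
crop('scene',180,80,240,180,3,'pics/s1.png')"
```

```text
shift [3.22 6.51 0.21] yaw -0.0 tcp [0.6038 0.2043 0.1068] ya 1.571 q6 -1.42 t 3.5 gap 0.117 57.1
```

View pics/s1.png

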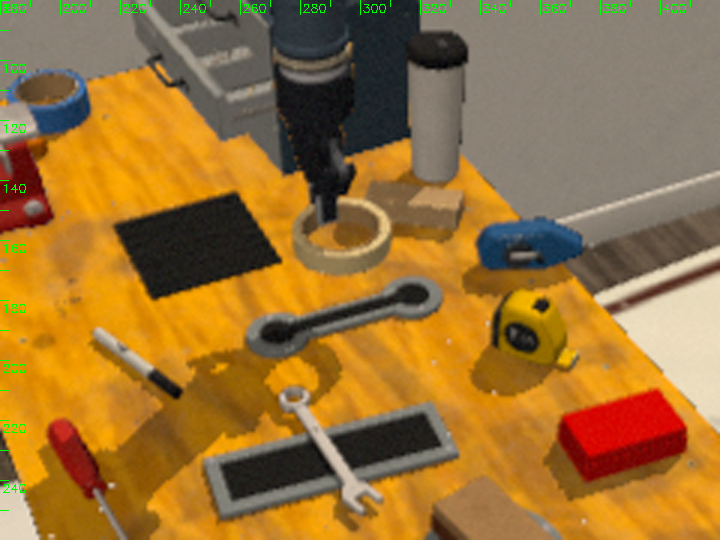

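Roll at about (293,157) px is held level and lifted, and the bone board is free. The wall is only about 10 mm thick. Next: place the roll on the mat.

Call:
{"method": "drive_tool", "body": {
  "motion": [
    [[0,0.4,0.8,0,0],[0,1,2,0,0],[0,1.6,3.3,0,0],[0,2.2,4.5,0,0],[0,2.8,5.7,0,0],[0,3.2,6.4,0,0],[0,3.22,6.68,0.5,0],[0,3.22,6.68,1.2,0],[0,3.22,6.68,2,0],[0,3.22,6.68,2.5,0]]
  ]
}}

```text
t: 4.55
tcp_pos: [0.5048, 0.4029, 0.0256]
tool_rot: [0.0, 1.0, -0.001, -0.002]
force: [-0.6, 0.5, -1.5]
finger_gap: 0.12
gripper_force: 57.4
```

Call:
{"method": "drive_tool", "body": {
  "motion": [
    [[0,0,0,0.3,0],[0,0,0,0.6,0],[0,0,0,0.66,0],[0,0,0,0.66,0],[44,0,0,0.66,0],[44,0,0,0.66,0],[44,0,0,0.66,0],[44,0,0,0.66,0],[44,0,0,0,0],[44,0,0,-1,0]]
  ]
}}

```text
t: 5.55
tcp_pos: [0.5042, 0.4035, 0.057]
tool_rot: [0.0, 1.0, -0.001, -0.002]
force: [0.5, 0.2, 0.3]
finger_gap: 0.519
gripper_force: 0.0
```

```bash
python3 -c "
from h import *
plan(.5114,-.0115,.1,1.5708+1.608)"
```

```text
shift [ -0.24 -13.84  -1.4 ] yaw 10.98 tcp [0.5042 0.4035 0.057 ] ya 1.57 q6 -1.07 t 5.55 gap 0.519 0.0
```

Call:
{"method": "drive_tool", "body": {
  "motion": [
    [[44,0,-0.3,-1,0.5],[44,0,-1.5,-1.4,1.5],[40,0,-3,-1.4,2.5],[40,0,-4.5,-1.4,3.5],[40,0,-6,-1.4,4.5],[40,-0.1,-7.5,-1.4,5.5],[40,-0.1,-9,-1.4,6.5],[40,-0.2,-10.5,-1.4,7.5],[40,-0.24,-12,-1.4,8.5],[40,-0.24,-13.5,-1.4,9.5]]
  ]
}}

```text
t: 6.55
tcp_pos: [0.5132, -0.0024, 0.1009]
tool_rot: [0.618, 0.786, 0.0, 0.0]
force: [1.5, 0.1, 0.2]
finger_gap: 0.467
gripper_force: 0.0
```

```bash
python3 -c "
from h import *
plan(.5114,-.0115,.05,0.037)
crop('top',170,170,200,120,4,'pics/t1.png')"
```

```text
shift [-0.28 -0.13  1.7 ] yaw 1.44 tcp [ 0.5132 -0.0024  0.1009] ya 0.238 q6 -0.46 t 6.55 gap 0.467 0.0
```

View pics/t1.png

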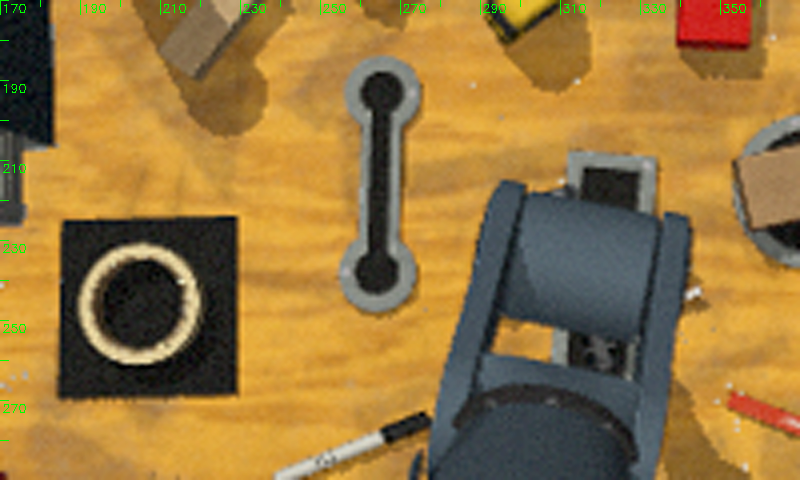

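The roll sits at about (205,246) px on the mat, and the bare bone board matches my measurement. Next: grip the wrench.

Call:
{"method": "drive_tool", "body": {
  "motion": [
    [[40,-0.28,-0.13,0,0.7],[40,-0.28,-0.13,0.7,1.44],[40,-0.28,-0.13,1.7,1.44],[40,-0.28,-0.13,2.4,1.44],[40,-0.28,-0.13,2.8,1.44],[40,-0.28,-0.13,3.0,1.44],[40,-0.28,-0.13,3.0,1.44]]
  ]
}}

```text
t: 7.3
tcp_pos: [0.511, -0.0095, 0.0104]
tool_rot: [0.692, 0.722, -0.0, -0.0]
force: [1.0, -0.6, 0.4]
finger_gap: 0.47
gripper_force: 0.0
```

```bash
python3 -c "
from h import *
plan(.5114,-.0115,.010,0.037)
crop('scene',220,140,160,120,5,'pics/s2.png')"
```

```text
shift [-0.07  0.01  0.01] yaw 0.05 tcp [ 0.511  -0.0095  0.0104] ya 0.043 q6 -0.28 t 7.3 gap 0.47 0.0
```

View pics/s2.png

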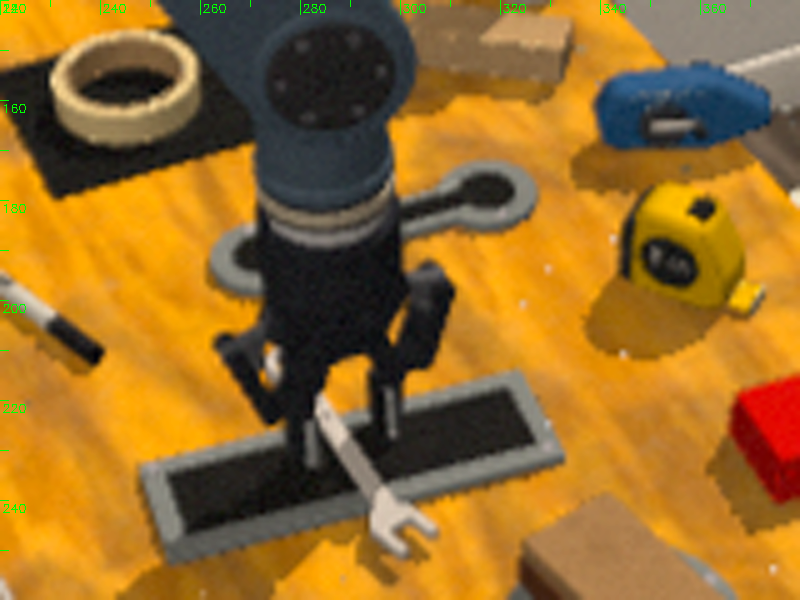

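Fingers straddle the shank at about (285,225) px. Closing and lifting.

Call:
{"method": "drive_tool", "body": {
  "motion": [
    [[0,0,0,0,0],[0,0,0,0,0],[0,0,0,0,0],[0,0,0,0,0],[0,0,0,0,0],[0,0,0,0,0],[0,0,0,0,0],[0,0,0,-0.3,0],[0,0,0,-1,0],[0,0,0,-2,0]]
  ]
}}

```text
t: 8.35
tcp_pos: [0.5099, -0.0095, 0.0707]
tool_rot: [0.692, 0.722, -0.001, -0.001]
force: [0.9, -0.1, -0.7]
finger_gap: 0.111
gripper_force: 58.7
```

```bash
python3 -c "
from h import *
plan(.604,.1652,.07,1.53)
print(world('top',(204.6,245.7),.029))"
```

```text
shift [5.68 3.38 0.02] yaw -10.65 tcp [ 0.5099 -0.0095  0.0707] ya 0.043 q6 -0.28 t 8.35 gap 0.111 58.7
[0.50917264 0.36072294]
```

Call:
{"method": "drive_tool", "body": {
  "motion": [
    [[0,0.3,0.2,0,-0.8],[0,0.8,0.5,0,-1.8],[0,1.4,0.9,0,-2.8],[0,2,1.3,0,-3.8],[0,2.6,1.7,0,-4.8],[0,3.2,2.1,0,-5.8],[0,3.8,2.5,0,-6.8],[0,4.4,2.8,0,-7.8],[0,5,3.1,0,-8.8],[0,5.68,3.38,0,-9.8]]
  ]
}}

```text
t: 9.35
tcp_pos: [0.6051, 0.1655, 0.0711]
tool_rot: [0.077, 0.997, -0.0, -0.0]
force: [0.4, 0.3, -1.7]
finger_gap: 0.115
gripper_force: 58.7
```

```bash
python3 -c "
from h import *
plan(.604,.1652,.0115,1.53)"
```

```text
shift [ 0.04 -0.01  1.99] yaw -0.81 tcp [0.6051 0.1655 0.0711] ya 1.417 q6 -1.33 t 9.35 gap 0.115 58.7
```

Call:
{"method": "drive_tool", "body": {
  "motion": [
    [[0,0.04,0,0.3,-0.81],[0,0.04,0,0.8,-0.81],[0,0.04,0,1.4,-0.81],[0,0.04,0,1.8,-0.81],[0,0.04,0,2.0,-0.81],[0,0.04,0,2.0,-0.81],[40,0.04,0,2.0,-0.81],[40,0.04,0,2.0,-0.81],[40,0.04,0,2.0,-0.81],[40,0.04,0,2.0,-0.81]]
  ]
}}

```text
t: 10.35
tcp_pos: [0.6039, 0.165, 0.0105]
tool_rot: [0.024, 1.0, -0.0, -0.0]
force: [-0.3, -0.3, -1.3]
finger_gap: 0.467
gripper_force: 0.0
```

Call:
{"method": "drive_tool", "body": {
  "motion": [
    [[40,0,0,-0.5,0],[40,0,0,-1.5,0],[50,0,0,-3,0],[70,0,0,-4,0]]
  ]
}}

```text
t: 10.75
tcp_pos: [0.605, 0.1653, 0.1342]
tool_rot: [0.023, 1.0, 0.0, 0.002]
force: [0.2, 1.0, 1.1]
finger_gap: 0.743
gripper_force: 0.0
```

```bash
python3 -c "
from h import *
plan(.4859,-.374,.13,0.115)"
```

```text
shift [  3.13 -18.14   0.12] yaw 10.09 tcp [0.605  0.1653 0.1342] ya 1.524 q6 -1.44 t 10.75 gap 0.743 0.0
```

Call:
{"method": "drive_tool", "body": {
  "motion": [
    [[70,0.2,-0.8,0,0.8],[70,0.4,-2.2,0,1.8],[70,0.6,-3.7,0,2.8],[70,0.8,-5.2,0,3.8],[70,1.1,-6.7,0,4.8],[70,1.4,-8.2,0,5.8],[70,1.7,-9.7,0,6.8],[70,2,-11.2,0,7.8],[70,2.3,-12.7,0,8.8],[70,2.6,-14.2,0,9.8]]
  ]
}}

```text
t: 11.75
tcp_pos: [0.5057, -0.2587, 0.1319]
tool_rot: [0.652, 0.758, 0.0, 0.001]
force: [0.7, -0.1, 0.2]
finger_gap: 0.823
gripper_force: 0.0
```

```bash
python3 -c "
from h import *
plan(.4859,-.374,.1,0.115)
crop('top',170,170,200,120,4,'pics/t2.png')"
```

```text
shift [-3.7  -1.23  1.07] yaw 0.25 tcp [ 0.5057 -0.2587  0.1319] ya 0.15 q6 -0.82 t 11.75 gap 0.823 0.0
```

View pics/t2.png

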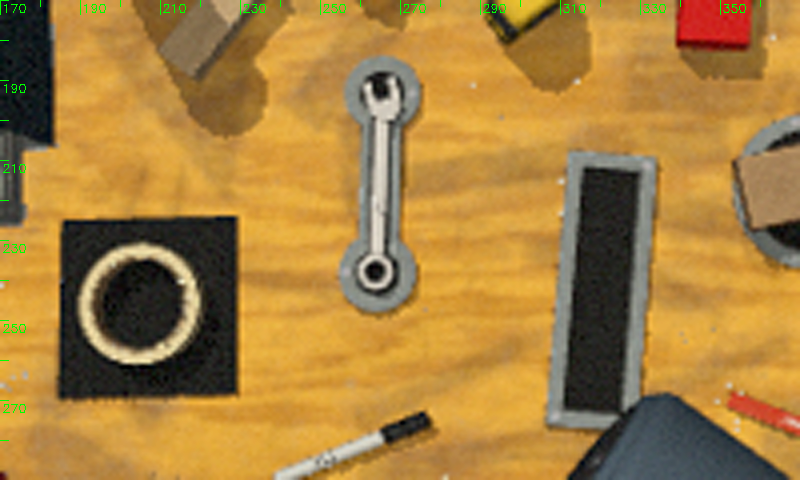

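The wrench lies along the dog-bone board, about 1 px off centre. Next: the tapping block.

Call:
{"method": "drive_tool", "body": {
  "motion": [
    [[70,-1,-0.4,0,0.1],[70,-2.3,-0.8,0,0.25],[70,-3.4,-1.15,0,0.25],[70,-3.7,-1.23,0.5,0.25],[70,-3.7,-1.23,1.3,0.25],[70,-3.7,-1.23,2.3,0.25],[70,-3.7,-1.23,3.2,0.25],[70,-3.7,-1.23,3.8,0.25],[70,-3.7,-1.23,4.15,0.25],[70,-3.7,-1.23,4.15,0.25]]
  ]
}}

```text
t: 12.8
tcp_pos: [0.4863, -0.3705, 0.0049]
tool_rot: [0.663, 0.749, 0.0, -0.002]
force: [0.2, -0.1, -0.4]
finger_gap: 0.821
gripper_force: 0.0
```

```bash
python3 -c "
from h import *
plan(.4859,-.374,.007,0.115)
crop('scene',260,240,160,120,5,'pics/s3.png')"
```

```text
shift [-0.11 -0.03 -0.07] yaw 0.05 tcp [ 0.4863 -0.3705  0.0049] ya 0.122 q6 -0.96 t 12.8 gap 0.821 0.0
```

View pics/s3.png

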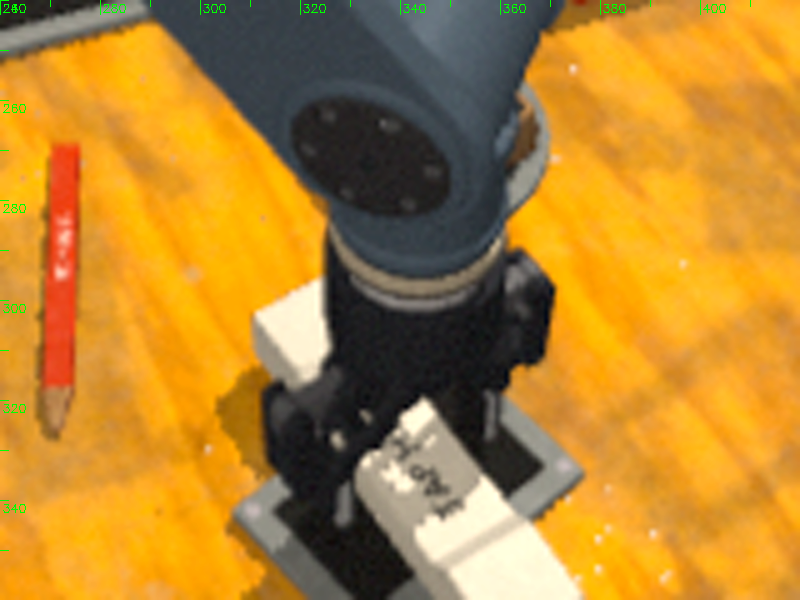

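Fingers straddle the block's low middle at about (345,325) px. Raising 3 mm and closing.

Call:
{"method": "drive_tool", "body": {
  "motion": [
    [[60,0,0,-0.1,0],[30,0,0,-0.1,0],[30,0,0,-0.1,0],[30,0,0,-0.1,0],[30,0,0,-0.1,0],[30,0,0,-0.1,0],[30,0,0,-0.1,0]]
  ],
  "squeeze": 70
}}

```text
t: 13.55
tcp_pos: [0.4876, -0.373, 0.0114]
tool_rot: [0.663, 0.749, -0.0, 0.001]
force: [-1.1, 0.6, 5.9]
finger_gap: 0.527
gripper_force: 74.7
```

Call:
{"method": "drive_tool", "body": {
  "motion": [
    [[30,0,0,-0.3,0],[30,0,0,-0.8,0],[30,0,0,-1.5,0],[30,0,0,-2.2,0],[30,0,0,-2.7,0],[30,0,0,-2.7,0]]
  ]
}}

```text
t: 14.15
tcp_pos: [0.4883, -0.3735, 0.0933]
tool_rot: [0.663, 0.749, -0.0, 0.003]
force: [0.9, -0.6, -2.9]
finger_gap: 0.524
gripper_force: 73.6
```

```bash
python3 -c "
from h import *
plan(.511-.0035,-.0196,.09,1.468)"
```

```text
shift [11.63  2.06  0.06] yaw -9.65 tcp [ 0.4883 -0.3735  0.0933] ya 0.121 q6 -0.96 t 14.15 gap 0.524 73.6
```

Call:
{"method": "drive_tool", "body": {
  "motion": [
    [[30,0.4,0.1,0,-0.6],[30,1.2,0.2,0,-1.5],[30,2.3,0.4,0,-2.5],[30,3.5,0.6,0,-3.5],[30,4.7,0.9,0,-4.5],[30,5.9,1.1,0,-5.5],[30,7.1,1.3,0,-6.5],[30,8.3,1.5,0,-7.5],[30,9.5,1.7,0,-8.5],[30,10.5,1.9,0,-9.4]]
  ]
}}

```text
t: 15.15
tcp_pos: [0.5045, -0.0505, 0.0897]
tool_rot: [0.066, 0.998, 0.0, -0.001]
force: [-0.3, -0.4, -2.5]
finger_gap: 0.524
gripper_force: 73.6
```

```bash
python3 -c "
from h import *
plan(.510,-.0196,.0118,1.468)"
```

```text
shift [-0.05  1.04  2.6 ] yaw -0.2 tcp [ 0.5045 -0.0505  0.0897] ya 1.44 q6 -1.76 t 15.15 gap 0.524 73.6
```

Call:
{"method": "drive_tool", "body": {
  "motion": [
    [[30,-0.03,0.5,0,-0.2],[30,-0.05,0.95,0.5,-0.2],[30,-0.05,0.98,1.2,-0.2],[30,-0.05,0.98,1.6,-0.2],[30,-0.05,0.98,1.6,-0.2],[30,-0.05,0.98,1.6,-0.2]]
  ]
}}

```text
t: 15.75
tcp_pos: [0.5109, -0.024, 0.0421]
tool_rot: [0.055, 0.998, 0.0, -0.0]
force: [1.0, -0.7, -2.9]
finger_gap: 0.522
gripper_force: 73.4
```

```bash
python3 -c "
from h import *
plan(.510,-.0196,.0118,1.468)"
```

```text
shift [0.04 0.14 1.01] yaw -0.05 tcp [ 0.5109 -0.024   0.0421] ya 1.461 q6 -1.73 t 15.75 gap 0.522 73.4
```

Call:
{"method": "drive_tool", "body": {
  "motion": [
    [[30,0.04,0.14,0.4,-0.05],[30,0.04,0.14,0.8,-0.05],[30,0.04,0.14,1.0,-0.05],[30,0.04,0.14,1.03,-0.05],[70,0.04,0.14,1.03,-0.05],[70,0.04,0.14,1.03,-0.05],[70,0.04,0.14,1.03,-0.05],[70,0.04,0.14,0.8,-0.05],[70,0.04,0.14,0,-0.05],[80,0.04,0.14,-1.2,-0.05]]
  ]
}}

```text
t: 16.75
tcp_pos: [0.5089, -0.0191, 0.0779]
tool_rot: [0.051, 0.999, 0.0, -0.002]
force: [0.3, 0.1, 0.5]
finger_gap: 0.931
gripper_force: 0.0
```

Call:
{"method": "drive_tool", "body": {
  "motion": [
    [[84,0,0,-1,0],[84,0,0,-1.5,0]]
  ]
}}

```text
t: 16.95
tcp_pos: [0.5115, -0.0196, 0.1263]
tool_rot: [0.051, 0.999, -0.0, 0.002]
force: [0.3, 1.1, -0.8]
finger_gap: 0.985
gripper_force: 0.0
```

```bash
python3 -c "
from h import *
plan(.5951,-.1882,.13,0.199)"
```

```text
shift [-3.34 -5.31 -0.1 ] yaw 9.09 tcp [ 0.5115 -0.0196  0.1263] ya 1.469 q6 -1.73 t 16.95 gap 0.985 0.0
```

Call:
{"method": "drive_tool", "body": {
  "motion": [
    [[84,-0.3,-0.5,0,0.8],[84,-0.7,-1.1,0,1.8],[84,-1.1,-1.7,0,2.8],[84,-1.5,-2.3,0,3.8],[84,-1.9,-2.9,0,4.8],[84,-2.3,-3.5,0,5.8],[84,-2.7,-4.1,0,6.8],[84,-3,-4.7,0,7.8],[84,-3.34,-5.31,0,8.8],[84,-3.34,-5.31,0,9.09]]
  ]
}}

```text
t: 17.95
tcp_pos: [0.5953, -0.1911, 0.1241]
tool_rot: [0.635, 0.772, 0.0, 0.002]
force: [-0.8, -0.5, -0.3]
finger_gap: 0.984
gripper_force: 0.0
```

```bash
python3 -c "
from h import *
plan(.5951,-.1882,.01,0.199)
crop('top',270,180,200,120,4,'pics/t3.png')"
```

```text
shift [0.11 0.   3.8 ] yaw -0.04 tcp [ 0.5953 -0.1911  0.1241] ya 0.194 q6 -0.68 t 17.95 gap 0.984 0.0
```

View pics/t3.png

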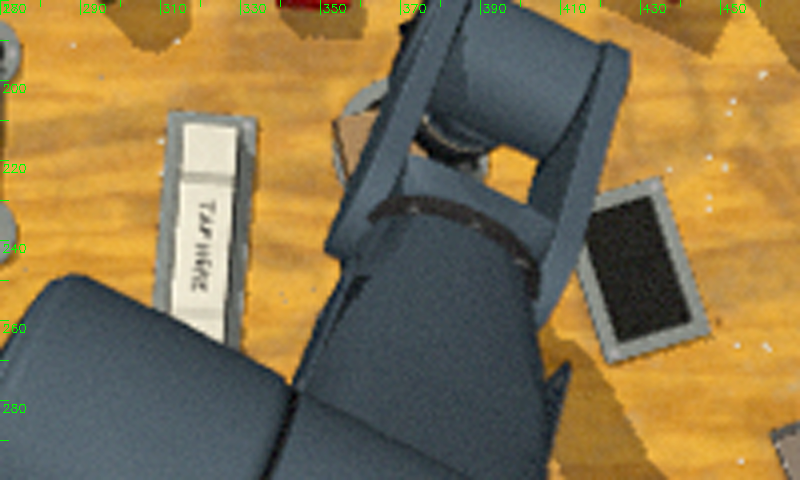

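The tapping block lies on the long board, with its top end at about (323,212) px. Next: the sanding block.

Call:
{"method": "drive_tool", "body": {
  "motion": [
    [[84,0.11,0,0.5,0],[84,0.11,0,1.5,0],[84,0.11,0,2.5,0],[84,0.11,0,3.3,0],[84,0.11,0,3.7,0],[84,0.11,0,3.83,0],[84,0.11,0,3.83,0]]
  ]
}}

```text
t: 18.7
tcp_pos: [0.5932, -0.1848, 0.0086]
tool_rot: [0.633, 0.774, 0.0, 0.0]
force: [0.1, 0.8, -0.6]
finger_gap: 0.984
gripper_force: 0.0
```

Call:
{"method": "drive_tool", "body": {
  "motion": [
    [[70,0,0,0,0],[50,0,0,0,0],[45,0,0,0,0],[45,0,0,0,0],[45,0,0,0,0],[45,0,0,0,0],[45,0,0,0,0]]
  ],
  "squeeze": 50
}}

```text
t: 19.4
tcp_pos: [0.5941, -0.1854, 0.01]
tool_rot: [0.633, 0.774, 0.0, 0.001]
force: [-0.4, -0.3, 6.8]
finger_gap: 0.69
gripper_force: 55.7
```

Call:
{"method": "drive_tool", "body": {
  "motion": [
    [[45,0,0,-0.3,0],[45,0,0,-0.8,0],[45,0,0,-1.5,0],[45,0,0,-2.2,0],[45,0,0,-2.7,0],[45,0,0,-2.7,0]]
  ]
}}

```text
t: 20.0
tcp_pos: [0.5947, -0.1856, 0.0924]
tool_rot: [0.633, 0.774, 0.001, 0.003]
force: [0.1, 0.2, -1.4]
finger_gap: 0.696
gripper_force: 55.0
```

```bash
python3 -c "
from h import *
plan(.4856,-.3784,.1,1.827)"
```

```text
shift [-5.58 -4.84 -0.25] yaw 10.84 tcp [ 0.5947 -0.1856  0.0924] ya 0.199 q6 -0.68 t 20.0 gap 0.696 55.0
```

Call:
{"method": "drive_tool", "body": {
  "motion": [
    [[45,-0.3,-0.3,0,0.8],[45,-0.8,-0.7,0,1.8],[45,-1.4,-1.2,0,2.8],[45,-2,-1.7,0,3.8],[45,-2.6,-2.2,0,4.8],[45,-3.2,-2.7,0,5.8],[45,-3.8,-3.2,0,6.8],[45,-4.4,-3.7,0,7.8],[45,-5,-4.2,0,8.8],[45,-5.56,-4.75,0,9.8]]
  ]
}}

```text
t: 21.0
tcp_pos: [0.4855, -0.377, 0.0885]
tool_rot: [0.98, 0.197, -0.0, -0.001]
force: [-0.3, 0.8, -0.8]
finger_gap: 0.693
gripper_force: 55.0
```

Call:
{"method": "drive_tool", "body": {
  "motion": [
    [[45,0,0,0.6,1],[45,0,0,1.2,1.04],[45,0,0,1.5,1.04],[45,0,0,1.5,1.04],[45,0,0,1.5,1.04]]
  ]
}}

```text
t: 21.5
tcp_pos: [0.4865, -0.3763, 0.0443]
tool_rot: [0.992, 0.128, -0.0, -0.0]
force: [0.7, -0.4, -1.3]
finger_gap: 0.691
gripper_force: 55.0
```

```bash
python3 -c "
from h import *
plan(.4884,-.3784,.0105,1.827)"
```

```text
shift [0.04 0.08 1.13] yaw 0.01 tcp [ 0.4865 -0.3763  0.0443] ya -1.314 q6 0.47 t 21.5 gap 0.691 55.0
```

Call:
{"method": "drive_tool", "body": {
  "motion": [
    [[45,0.04,0.08,0.5,0],[45,0.04,0.08,0.9,0],[45,0.04,0.08,1.1,0],[45,0.04,0.08,1.13,0],[45,0.04,0.08,1.13,0],[80,0.04,0.08,1.13,0],[80,0.04,0.08,1.13,0],[80,0.04,0.08,1.13,0],[84,0.04,0.08,0.9,0],[84,0.04,0.08,0,0]]
  ]
}}

```text
t: 22.5
tcp_pos: [0.4866, -0.377, 0.0426]
tool_rot: [0.992, 0.128, -0.002, -0.002]
force: [0.2, -0.1, 0.3]
finger_gap: 0.985
gripper_force: 0.0
```

Call:
{"method": "drive_tool", "body": {
  "motion": [
    [[84,0,0,-1,0],[70,0,0,-2,0],[44,0,0,-2.5,0]]
  ]
}}

```text
t: 22.8
tcp_pos: [0.4892, -0.3797, 0.1226]
tool_rot: [0.992, 0.128, 0.001, 0.002]
force: [0.4, -0.8, 0.3]
finger_gap: 0.675
gripper_force: 0.0
```

```bash
python3 -c "
from h import *
plan(.5074,.4035,.12,1.571)"
```

```text
shift [ 7.21e+00 -2.51e+01 -1.00e-02] yaw 1.84 tcp [ 0.4892 -0.3797  0.1226] ya -1.314 q6 0.47 t 22.8 gap 0.675 0.0
```

Call:
{"method": "drive_tool", "body": {
  "motion": [
    [[44,0.4,-1,0,0.2],[44,0.8,-2.5,0,0.4],[44,1.2,-4,0,0.6],[44,1.6,-5.5,0,0.8],[44,2,-7,0,1],[44,2.4,-8.5,0,1.2],[44,2.8,-10,0,1.4],[44,3.2,-11.5,0,1.6],[44,3.6,-12.8,0,1.84],[44,4,-14,0,1.84]]
  ]
}}

```text
t: 23.8
tcp_pos: [0.4969, 0.0602, 0.1194]
tool_rot: [1.0, -0.0, -0.0, -0.0]
force: [-0.3, -0.5, 0.4]
finger_gap: 0.518
gripper_force: 0.0
```

```bash
python3 -c "
from h import *
plan(.5085,.4035,.12,1.571)"
```

```text
shift [  0.38 -11.44  -0.02] yaw -0.0 tcp [0.4969 0.0602 0.1194] ya -1.571 q6 1.47 t 23.8 gap 0.518 0.0
```

Call:
{"method": "drive_tool", "body": {
  "motion": [
    [[44,0.1,-1.4,0,0],[44,0.2,-2.9,0,0],[44,0.2,-4.4,0,0],[44,0.3,-5.9,0,0],[44,0.35,-7.4,0,0],[44,0.38,-8.9,0,0],[44,0.38,-10.2,0,0],[44,0.38,-11.2,0,0],[44,0.38,-11.44,0,0],[44,0.38,-11.44,0,0]]
  ]
}}

```text
t: 24.8
tcp_pos: [0.5085, 0.402, 0.119]
tool_rot: [1.0, 0.001, -0.0, 0.0]
force: [-0.1, -0.9, 0.2]
finger_gap: 0.513
gripper_force: 0.0
```

```bash
python3 -c "
from h import *
plan(.5085,.4035,.0115,1.571)
crop('top',300,180,200,120,4,'pics/t4.png')"
```

```text
shift [ 0.   -0.05  3.58] yaw 0.01 tcp [0.5085 0.402  0.119 ] ya -1.569 q6 2.07 t 24.8 gap 0.513 0.0
```

View pics/t4.png

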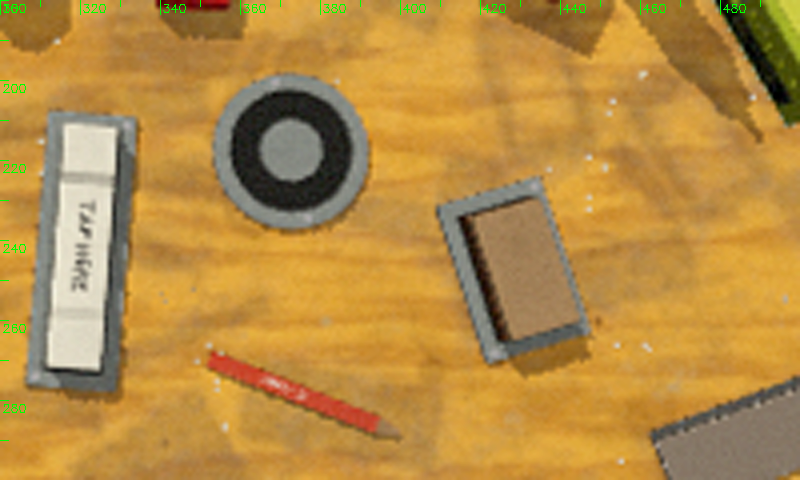

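The round board is bare, centred at crop (291.5,151). Both blocks are on their boards. The sanding block looks shifted to the right, so I'm measuring it.

```bash
cat > m2.py <<'E'
from h import *
def rect(n,l,z):
    w=np.array([world('top',(300+x/4-.4,180+y/4-.4),z) for x,y in l]); c=w.mean(0)
    e=[round(np.linalg.norm(w[i]-w[(i+1)%4])*1e3,1) for i in range(4)]
    v=w[2]-w[1]+w[3]-w[0]; print(n,c.round(4),e,round(np.arctan2(v[1],v[0])%np.pi,3))
rect('tap',[(63,122),(115,126),(101,371),(47,367)],.042)
rect('long',[(50,113),(137,117),(119,391),(27,387)],.008)
rect('sand',[(468,215),(541,194),(587,325),(508,341)],.042)
rect('short',[(437,206),(541,179),(589,330),(490,362)],.008)
print('round',world('top',(300+291.3/4-.4,180+151/4-.4),.008))
E
python3 m2.py
python3 - <<'E'
from h import *
import cv2
src='pics/t4.png'
im=cv2.imread(src)[170:400,400:620]
cv2.imwrite('pics/t4b.png',cv2.resize(im,None,fx=2.6,fy=2.6,interpolation=cv2.INTER_CUBIC))
E
```

```text
tap [ 0.5143 -0.0184] [np.float64(42.9), np.float64(198.5), np.float64(43.5), np.float64(198.7)] 3.051
long [ 0.511  -0.0203] [np.float64(73.6), np.float64(228.1), np.float64(76.0), np.float64(228.5)] 3.037
sand [ 0.4859 -0.3779] [np.float64(62.5), np.float64(110.5), np.float64(65.4), np.float64(105.2)] 0.26
short [ 0.4862 -0.3785] [np.float64(90.9), np.float64(129.8), np.float64(86.9), np.float64(134.6)] 0.256
round [ 0.58951949 -0.19776611]
```

View pics/t4b.png

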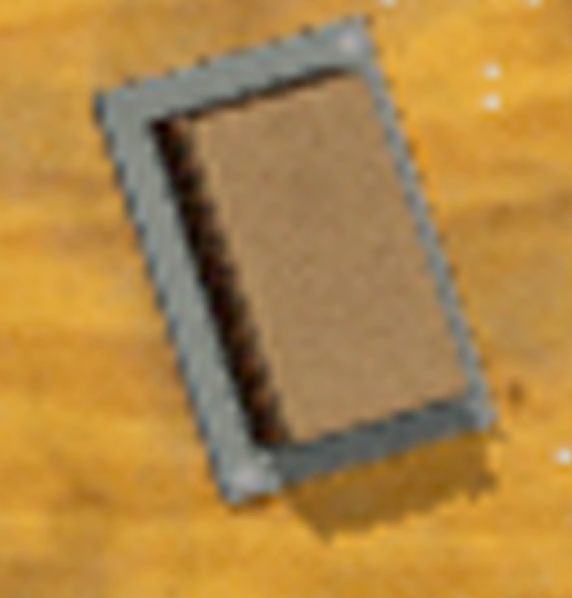

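Both are within 4 mm and aligned. Now the roll.

Call:
{"method": "drive_tool", "body": {
  "motion": [
    [[44,0,-0.05,0.7,0],[44,0,-0.05,1.8,0],[44,0,-0.05,2.7,0],[44,0,-0.05,3.3,0],[44,0,-0.05,3.55,0],[44,0,-0.05,3.58,0],[44,0,-0.05,3.58,0]]
  ]
}}

```text
t: 25.55
tcp_pos: [0.5099, 0.4023, 0.0127]
tool_rot: [1.0, -0.001, 0.0, -0.0]
force: [0.4, -0.3, 0.1]
finger_gap: 0.514
gripper_force: 0.0
```

Call:
{"method": "drive_tool", "body": {
  "motion": [
    [[0,0,0,0,0],[0,0,0,0,0],[0,0,0,0,0],[0,0,0,0,0],[0,0,0,0,0],[0,0,0,0,0],[0,0,0,0,0],[0,0,0,0,0]]
  ],
  "squeeze": 60
}}

```text
t: 26.35
tcp_pos: [0.5099, 0.4034, 0.0134]
tool_rot: [1.0, 0.0, 0.001, -0.0]
force: [-0.1, -0.3, 5.9]
finger_gap: 0.12
gripper_force: 58.6
```

Call:
{"method": "drive_tool", "body": {
  "motion": [
    [[0,0,0,-0.3,0],[0,0,0,-0.8,0],[0,0,0,-1.5,0],[0,0,0,-2.2,0],[0,0,0,-2.8,0],[0,0,0,-3,0]]
  ]
}}

```text
t: 26.95
tcp_pos: [0.5104, 0.4036, 0.105]
tool_rot: [1.0, -0.0, 0.002, -0.001]
force: [0.4, -0.0, -2.0]
finger_gap: 0.114
gripper_force: 58.2
```

```bash
python3 -c "
from h import *
plan(.5895,-.1977+.043,.105,1.571)"
```

```text
shift [ 2.64 18.61 -0.03] yaw -0.0 tcp [0.5104 0.4036 0.105 ] ya -1.571 q6 2.07 t 26.95 gap 0.114 58.2
```

Call:
{"method": "drive_tool", "body": {
  "motion": [
    [[0,0.1,0.6,0,0],[0,0.3,1.8,0,0],[0,0.5,3.3,0,0],[0,0.7,4.8,0,0],[0,0.9,6.3,0,0],[0,1.1,7.8,0,0],[0,1.3,9.3,0,0],[0,1.5,10.8,0,0],[0,1.7,12.3,0,0],[0,2,13.8,0,0]]
  ]
}}

```text
t: 27.95
tcp_pos: [0.567, -0.0137, 0.101]
tool_rot: [1.0, -0.0, -0.002, -0.0]
force: [0.2, 0.4, -1.5]
finger_gap: 0.117
gripper_force: 58.3
```

Call:
{"method": "drive_tool", "body": {
  "motion": [
    [[0,0.2,1.4,0,0],[0,0.4,2.8,0,0],[0,0.55,4,0,0],[0,0.64,4.6,0.3,0],[0,0.64,4.8,1,0],[0,0.64,4.8,1.6,0],[0,0.64,4.8,2,0],[0,0.64,4.8,2,0],[0,0.64,4.8,2,0]]
  ]
}}

```text
t: 28.85
tcp_pos: [0.5877, -0.1546, 0.0416]
tool_rot: [1.0, 0.0, -0.001, -0.0]
force: [0.3, 0.4, -0.7]
finger_gap: 0.12
gripper_force: 58.3
```

```bash
python3 -c "
from h import *
plan(.5895,-.1977+.043,.0178,1.571)"
```

```text
shift [0.06 0.01 0.79] yaw 0.0 tcp [ 0.5877 -0.1546  0.0416] ya -1.57 q6 1.13 t 28.85 gap 0.12 58.3
```

Call:
{"method": "drive_tool", "body": {
  "motion": [
    [[0,0.06,0,0.4,0],[0,0.06,0,0.7,0],[0,0.06,0,0.82,0],[0,0.06,0,0.82,0],[40,0.06,0,0.82,0],[40,0.06,0,0.82,0],[40,0.06,0,0.82,0],[40,0.06,0,0.6,0],[40,0.06,0,-0.5,0],[40,0.06,0,-2,0]]
  ]
}}

```text
t: 29.85
tcp_pos: [0.5882, -0.1545, 0.101]
tool_rot: [1.0, -0.0, -0.003, -0.001]
force: [0.2, -1.2, 0.2]
finger_gap: 0.468
gripper_force: 0.0
```

Call:
{"method": "drive_tool", "body": {
  "motion": [
    [[40,0,-1,-1,0],[40,-1,-2.5,-2,0],[40,-2,-4,-3,0],[40,-3,-5.5,-3,0],[40,-4,-7,-3,0],[40,-4,-8.5,-3,0],[40,-4,-10,-3,0],[40,-4,-11,-3,0],[40,-4,-12,-3,0],[40,-4,-12,-3,0]]
  ]
}}

```text
t: 30.85
tcp_pos: [0.4699, 0.2083, 0.1928]
tool_rot: [1.0, 0.002, 0.001, -0.001]
force: [0.7, -0.6, -0.4]
finger_gap: 0.471
gripper_force: 0.0
```

```bash
python3 -c "
from h import *
crop('top',240,180,220,110,3,'pics/t5.png')"
```

```text
(no output)
```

View pics/t5.png

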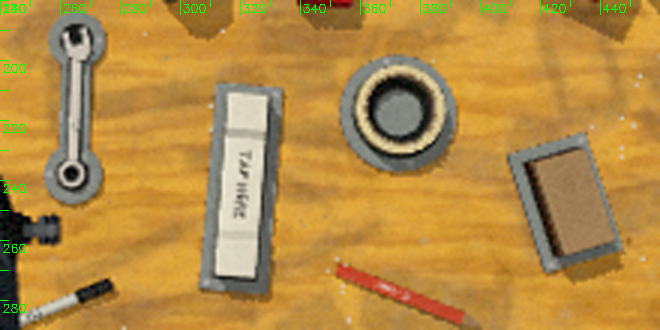

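```bash
python3 -c "
from h import *
print(world('top',(240+400.5/3-.33,180+110.5/3-.33),.033), 'target .5895 -.1977', pix('top',(.5895,-.1977,.033)))
print('wr', [world('top',(240+x/3-.33,180+y/3-.33),.015).round(4) for x,y in ((77,24),(71,188))],'bone .6059 .1651')"
```

```text
[ 0.59000603 -0.19644599] target .5895 -.1977 (np.float64(373.55693167920276), np.float64(216.64565517715147))
wr [array([0.6996, 0.1611]), array([0.5154, 0.1695])] bone .6059 .1651
```

```bash
python3 -c "
from station import manip
print(manip.sign_off())"
```

```text
the job is handed in; nothing more can be done
None
```

The job is handed in at about 31 s: in the last overhead pictures all four things lie on their own boards within about 4 mm of centre and lined up, and no move went near the tape measure; the sign-off returned no verdict.

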